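# Book three spray bottles on the stock counter

### The arm

A 6-joint arm with a two-finger parallel gripper is mounted at the origin on the work surface. World frame = base frame: x ahead of the robot, y to its left, z up, the work surface at z = 0. Lengths are in m, angles in degrees, forces in N, time in s.
With the tool pointing down it reaches from about 0.4 to 0.825 m from the base axis. Payload 7 kg.
Tool frame: the origin (TCP) lies between the finger pads; the fingertips stand 19 mm ahead of it and the grasp point (between the pads) is the TCP; x points along the fingers, y is the direction in which the jaws open and shut, and the axes are right-handed (so a half turn about x gives the same grasp; the last joint's range is limited). The gripper opens to 88 mm and grips with 3 to 60 N. Pads are 19 mm wide; open, the fingers measure 130 mm over their backs; the gripper's body (78 mm by 193 mm) begins 47 mm behind the grasp point.
Start: joints at [81.366, 20.546, 0.682, 0, -70.136, -16.507], TCP at [0.287, 0.611, 0.246] pointing down, gripper open.
Joint ranges: [-176.03, 176.03], [-82.01, 121.73], [-58.28, 71.71], [-173.87, 95.51], [-174.79, -0.11], [-173.66, 173.66]. Speed limits (degrees/s): [136.94, 136.94, 172.46, 180, 180, 180].

### API

Orientations are given as [roll, pitch, yaw] about the fixed x, y, z axes, in that order (R = Rz(yaw) Ry(pitch) Rx(roll)).
In Python, from plant import * gives the robot as it stands.
- The arm moves only by the tool step_arm, never from a script. Its argument "steps" is a list of rows, each a list of 2 entries, a list of its own where there are three numbers: the shift along the tool's x, y, z in units of 0.02 m (1.0 is 0.02 m), then the turn about the tool's x in units of 6 degrees (1.0 is 6 degrees). A call has 1 to 20 rows; each row shifts and turns the commanded pose from where the row before left it, along the tool's axes as they then stand; what a row does not reach is not made up. A row lasts 1/12 s, in which the tool goes at most 41.7 mm and 7.16 degrees, less where a joint would pass 70% of its speed; a pose out of reach is approached as far as the arm can. A call with a number of a shift or a turn outside -1 to 1 is refused whole. A call with a gripper value outside its range is refused whole. "fingers" is the closure, from 0 (fully open) to 1 (shut), set as the call begins (left out, the last holds). The fingers move at their own pace and stop on an object; "grip_force" is the grip in N (left out, the last holds). Time passes only in rows, so rows that do not move let the fingers close. It gives the time, the measured TCP pose, the force and the opening at its end, in the units of the state.
- get_state(): the state, without advancing time (a new reading comes with each control period).
- capture(name): name is "side" or "top"; returns the picture (400x640x3 uint8, blue, green, red); there is no depth.
- camera_model(name): a dict with "intrinsics" (3x3 intrinsics, pixels), "rvec" (rotation vector, rad) and "tvec" (3), from world to camera coordinates, as OpenCV has them. Camera axes: x right, y down, z forward; pixel columns grow to the right and rows downward; lengths in m; the calibration is good to about 2 mm. A picture is of the moment at which its call begins. camera_model takes no time and is no camera call.
- close_job(): hands the job in, once; it reports no verdict.
The state is a dict: "time_s": time; "joints": joint angles; "qd": joint speeds; "joint_torque": joint torques, N m; "tcp_pos": TCP position; "eef_rot": TCP orientation; "contact_force": force on the tool from outside, world axes, zero at the start; "moment": the same for the moment, N m; "gripper_width": finger opening in m.
Only numpy, scipy, OpenCV 4.12 (cv2) and the standard library are available. Lean on these libraries where they do the work, as an engineer would, in place of code of your own. Each camera call takes 0.05 s, during which the arm holds its last target.

### The job

Three spray bottles have come in: book them on the stock counter whose board carries the spray bottle, by pressing its lever fully down three times and letting it come all the way up after each stroke, so that the dial hand finishes three divisions on. Leave the other counter, the one with the jar, uncounted, do not disturb the loose things on the table, and let go of the lever.

Things in the scene. Friction and masses are not known exactly. Their poses are not given: they have to be found in the camera images.
- spray: counter to use: grey housing 90x76 mm, top 118 mm above the table, on a fixed grey board 240x200x15 mm that also carries an amber spray bottle (52 mm wide, top 185 mm above table). Origin: centre of the board's underside, z up. In this frame the housing's centre is at x +50, y -40 mm, the bottle at +78, +55 mm; the lever sticks out of the housing to -x, roughly towards the robot
- spray_pad (a point): centre of the top face of the black thumb pad (34 long, 40 wide, 10 thick, mm) on the end of the spray counter's steel lever; lever up: at x -76, y -40 mm in the frame of body spray, 98 mm above the table. A full stroke lowers it 49 mm, nearly straight down (under 8 mm sideways); only the board (top at 15 mm) is beneath. Press it from above, e.g. with closed fingertips
- spray_lever (a joint): lever angle, rad: 0 = up (rest), 0.38 = fully down on a rigid stop; axle 130 mm from the pad, 65 mm above the table. Pressing takes 2 N at the pad at the top to 7 N near the bottom; a spring lifts it in 0.3 s when let go. Ratchet: after 0.07 of play the hand turns with the lever as it goes down, and stays as it rises; the lever must rise to within 0.03 of the top before the next stroke
- spray_dial (a joint): angle of the black hand on the white ten-division dial (68 mm wide) on top of the spray counter, rad, growing clockwise seen from above. 0 at the start: hand on the thick tick, towards +x of body spray. Each full stroke adds one division, 0.628 rad; three give 1.885. It cannot be turned back
- jar_dial (a joint): the same dial reading of the other, otherwise identical counter, which carries a squat white screw-lid jar (68 mm diameter, 87 mm tall) instead of the spray bottle. 0 at the start; it must stay there.
- pail: loose white lidded pail, 126 mm diameter, 112 mm tall, 0.9 kg, standing beside the counters; origin at the centre of its underside. Bystander.
- carton: loose closed cardboard carton 110 x 90 x 70 mm, beside the counters; origin at the centre of its underside. Bystander.
- loose_jar: loose white screw-lid jar, 68 mm diameter, 87 mm tall, standing by itself between the robot and the counters; origin at the centre of its underside. Bystander.

How it is judged (in metres and radians):
On the way, in this order (a step that is already met when the one before it is completed fails the run):
1. the spray counter's hand has moved on by one division (value of joint spray_dial above 0.471 rad), for 0.05 s.
2. the spray counter's hand has moved on by two divisions (value of joint spray_dial above 1.1 rad), for 0.05 s.
3. the spray counter's hand has moved on by three divisions (value of joint spray_dial above 1.728 rad), for 0.05 s.
At the end, for the whole second after the job is handed in: The spray counter's hand stands at its third division (1.885 rad, within 0.2 rad), its lever is back up (below 0.06 rad), the jar counter's hand is still at its start (below 0.2 rad), and the pail, carton and loose jar are within 30 mm of where they stood (value of joint spray_dial between 1.685 and 2.085 rad and value of joint spray_lever below 0.06 rad and value of joint jar_dial below 0.2 rad and distance of each of pail, carton, loose_jar from where it was at the start of the episode below 0.03 m); the robot touches nothing.
It fails at once if the spray counter is pressed beyond the third stroke (hand past 2.15 rad) (value of joint spray_dial above 2.15 rad).
It fails at once if the jar counter is advanced (hand past 0.2 rad) (value of joint jar_dial above 0.2 rad).
It fails at once if the pail, carton or loose jar is shifted 30 mm or more (distance of any of pail, carton, loose_jar from where it was at the start of the episode above 0.03 m).
It also fails if it takes over 38 s, if anything falls off the work surface, if the arm or the gripper's body presses on something with over 40 N, if the wrist force passes 120 N, or if a joint passes its speed limit or range.

## Working session

There is one attempt and no reset: what is moved stays moved. The work goes in short steps, Python scripts to look and compute and a tool call to move; the robot and the scene stay as the last step left them, time stands still between calls to the robot, and variables do not carry over. Pictures are saved under pics/ and viewed, and the job is handed in when it is done.

Besides the shell and the picture viewer there is one more tool, called after ">>>" by a JSON object that holds its "name" and its "arguments". step_arm: Moves the arm, as the interface text tells. Its arguments: {"type":"object","properties":{"steps":{"type":"array","items":{"type":"array"}},"fingers":{"type":"number"},"grip_force":{"type":"number"}},"required":["steps"]}

```bash
mkdir -p pics; python3 - <<'E'
from plant import *
import cv2
s=get_state(); print(s)
for n in("top","side"):
    cv2.imwrite(f"pics/{n}0.png",capture(n)); print(camera_model(n))
E
```

```text
{'time_s': 0.0, 'joints': array([ 8.13657647e+01,  2.05908359e+01,  6.34165636e-01, -1.98767603e-02,
       -7.01361470e+01, -1.65082773e+01]), 'qd': array([-0.04331918,  0.14125181, -0.02210425,  0.08612934, -0.07405324,
       -0.0138176 ]), 'joint_torque': array([ 1.64664812e-03, -5.82724357e+01,  2.93044013e+01,  6.99646980e+00,
        6.95226394e-03, -1.65991491e-04]), 'tcp_pos': array([0.28660226, 0.61062867, 0.24463317]), 'eef_rot': array([  95.12742016,   89.90531999, -110.02186136]), 'contact_force': array([-0.76690842, -0.60967426,  0.33268497]), 'moment': array([-0.01162067, -0.02399512, -0.02491249]), 'gripper_width': 0.08752563602012703}
{'intrinsics': array([[460.50476817,   0.        , 315.65101099],
       [  0.        , 460.50476817, 201.94378964],
       [  0.        ,   0.        ,   1.        ]]), 'rvec': array([ 2.21019541, -1.98661362,  0.21476938]), 'tvec': array([-0.04065695,  0.54029803,  1.33110278])}
{'intrinsics': array([[385.3352653 ,   0.        , 317.82362017],
       [  0.        , 385.3352653 , 197.76799921],
       [  0.        ,   0.        ,   1.        ]]), 'rvec': array([ 2.17706824, -0.31810278,  0.17965152]), 'tvec': array([-0.49775322,  0.1800375 ,  1.04104282])}
```

View pics/top0.png

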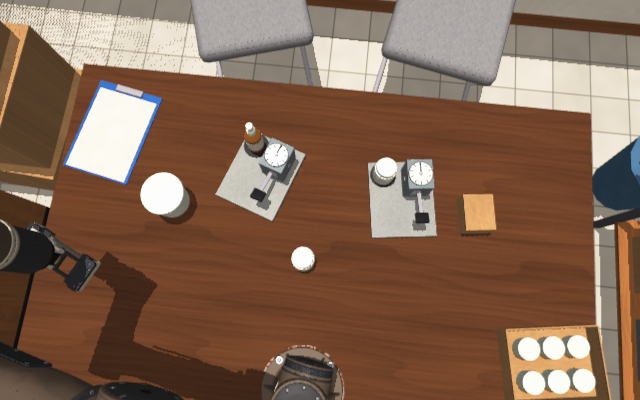

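View pics/side0.png

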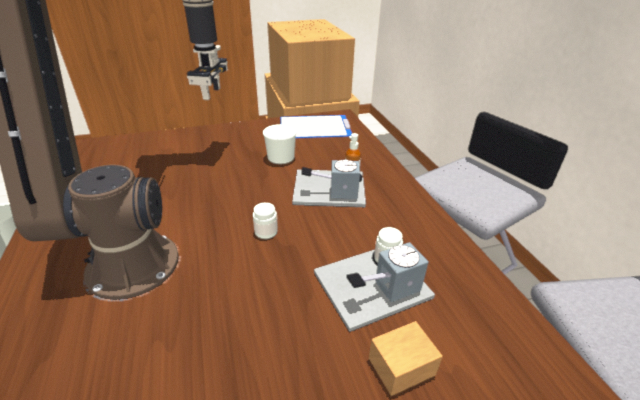

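The spray counter is the left one in the top view: bottle near (252,140), dial (277,155), pad near (259,194). The jar counter is at (403,195), the loose jar at (303,259), the pail at (165,195) and the carton at (478,213). Next I'll measure the pad, dial and board.

```bash
cat > h.py <<'E'
import numpy as np,cv2
from plant import *
def ray(n,uv,z):
    m=camera_model(n);R=cv2.Rodrigues(m["rvec"])[0];c=-R.T@m["tvec"]
    d=R.T@np.linalg.inv(m["intrinsics"])@np.array([uv[0],uv[1],1.])
    return c+d*(z-c[2])/d[2]
def proj(n,p):
    m=camera_model(n);return cv2.projectPoints(np.array([p],float),m["rvec"],m["tvec"],m["intrinsics"],None)[0][0,0]
E
python3 - <<'E'
from h import *
im=cv2.imread("pics/top0.png"); 
cv2.imwrite("pics/topz.png",cv2.resize(im[115:225,205:315],None,fx=5,fy=5,interpolation=cv2.INTER_CUBIC))
x0,y0=205,115
# black pad
c=im[y0:225,x0:315].astype(int)
dark=((c.max(2)<45)).astype(np.uint8)
n,l,st,ce=cv2.connectedComponentsWithStats(dark)
for i in range(1,n):
    if st[i,4]>15: print("dark",st[i],ce[i]+[x0,y0],ray("top",ce[i]+[x0,y0],.098))
w=((c.min(2)>190)).astype(np.uint8)
n,l,st,ce=cv2.connectedComponentsWithStats(w)
for i in range(1,n):
    if st[i,4]>15: print("white",st[i],ce[i]+[x0,y0],ray("top",ce[i]+[x0,y0],.118))
hsv=cv2.cvtColor(im,cv2.COLOR_BGR2HSV)
g=((hsv[...,1]<50)&(hsv[...,2]>110)).astype(np.uint8); g[:y0]=0;g[225:]=0;g[:,:x0]=0;g[:,315:]=0
ct=max(cv2.findContours(g,0,2)[0],key=cv2.contourArea); r=cv2.minAreaRect(ct); print(r)
for b in cv2.boxPoints(r): print(b,ray("top",b,.015))
E
```

```text
dark [48 29 14 13 45] [260.64444444 151.46666667] [0.66983338 0.19683588 0.098     ]
dark [46 74 14 12 66] [258.22727273 193.98484848] [0.53889232 0.18658608 0.098     ]
white [40  7  7 12 42] [248.0952381  126.33333333] [0.73773163 0.24140681 0.118     ]
white [ 60  28  23  23 391] [275.83631714 154.53196931] [0.65871176 0.14771323 0.118     ]
white [ 11  38  40  47 462] [234.11688312 174.64069264] [0.58461405 0.2613912  0.118     ]
white [33 47 21 14 74] [248.44594595 170.24324324] [0.60231394 0.2215408  0.118     ]
white [53 58 13 17 69] [264.2173913  181.15942029] [0.57439126 0.17124679 0.118     ]
white [60 65  7 12 21] [267.71428571 186.19047619] [0.56045833 0.15915848 0.118     ]
white [ 26  68  58  37 545] [263.62752294 203.15045872] [0.50912521 0.16438902 0.118     ]
((260.0000305175781, 173.5), (63.0571174621582, 76.92073059082031), 26.56505012512207)
[214.60004 193.79999] [0.54354464 0.33521084 0.015     ]
[249.00005 125.00001] [0.78172742 0.25960129 0.015     ]
[305.40002 153.20001] [0.70599759 0.06751929 0.015     ]
[271. 222.] [0.47349946 0.14834993 0.015     ]
```

View pics/topz.png

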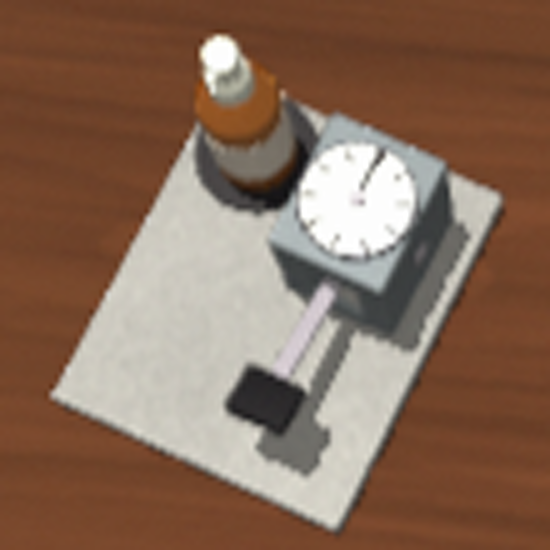

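```bash
python3 - <<'E'
from h import *
from scipy.spatial.transform import Rotation as Ro
im=cv2.imread("pics/side0.png")
P=[.539,.187,.098]; print("pad side proj",proj("side",P), "dial",proj("side",[.659,.148,.118]))
cv2.imwrite("pics/sidez.png",cv2.resize(im[120:220,270:390],None,fx=6,fy=6,interpolation=cv2.INTER_CUBIC))
x0,y0=295,165
c=im[165:182,295:320]; d=(c.max(2)<60).astype(np.uint8)
n,l,st,ce=cv2.connectedComponentsWithStats(d)
for i in range(1,n): print(st[i],ce[i]+[x0,y0],ray("side",ce[i]+[x0,y0],.095))
print("pail",ray("top",(163,194),.112),"ljar",ray("top",(303,258),.087))
s=get_state();R=Ro.from_euler("xyz",s["eef_rot"],degrees=True).as_matrix();print(R.round(3))
lev=np.array([.659-.539,.148-.187]);print("lever yaw",np.degrees(np.arctan2(lev[1],lev[0])),"tool y az",np.degrees(np.arctan2(R[1,1],R[0,1])))
print((R.T@(np.array([.539,.187,.246])-s["tcp_pos"])/.02).round(2))
E
```

```text
pad side proj [306.90081971 169.82651891] dial [345.83350504 165.31881801]
[ 8  3  8  7 40] [306.125 171.15 ] [0.53564397 0.18446567 0.095     ]
pail [0.50629696 0.46023018 0.112     ] ljar [0.36723685 0.03491032 0.087     ]
[[-0.001 -0.425 -0.905]
 [-0.001 -0.905  0.425]
 [-1.     0.002 -0.   ]]
lever yaw -18.004161605913385 tool y az -115.14854511976588
[ -0.04  13.81 -20.43]
```

View pics/sidez.png

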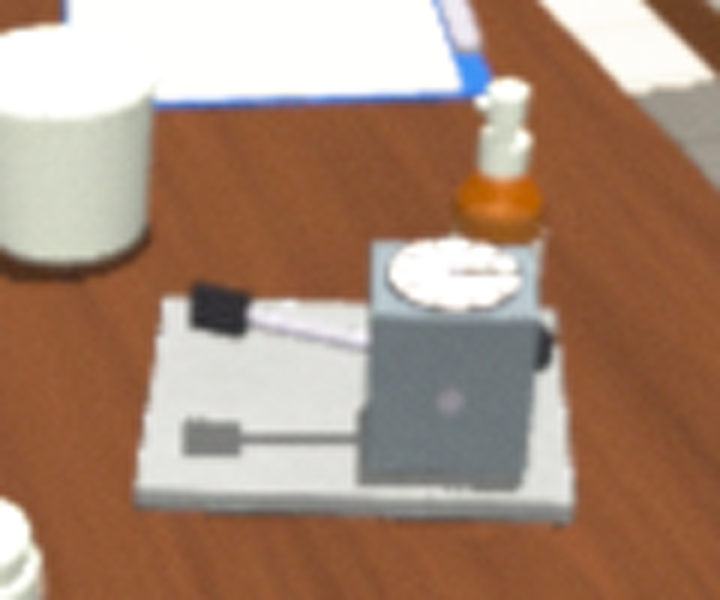

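The side view agrees with the top view to within about 3 mm: pad at (0.539, 0.187), 126 mm from the dial as specified. I'll go above it with the fingers shut, keeping the height.

>>> {"name": "step_arm", "arguments": {"steps": [[[0, 0.3, -0.45], 0], [[0, 0.69, -1], 0], [[0, 0.69, -1], 0], [[0, 0.69, -1], 0], [[0, 0.69, -1], 0], [[0, 0.69, -1], 0], [[0, 0.69, -1], 0], [[0, 0.69, -1], 0], [[0, 0.69, -1], 0], [[0, 0.69, -1], 0], [[0, 0.69, -1], 0], [[0, 0.69, -1], 0], [[0, 0.69, -1], 0], [[0, 0.69, -1], 0], [[0, 0.69, -1], 0], [[0, 0.69, -1], 0], [[0, 0.69, -1], 0], [[0, 0.69, -1], 0], [[0, 0.69, -1], 0], [[0, 0.69, -1], 0]], "fingers": 1, "grip_force": 20}}

```text
time_s: 1.77
tcp_pos: [0.5251, 0.2012, 0.2455]
eef_rot: [41.3, 90.0, -163.9]
contact_force: [0.2, -0.0, 0.4]
gripper_width: 0.0002
```

>>> {"name": "step_arm", "arguments": {"steps": [[[0, 0.4, -0.98], 0], [[0, 0, 0], -1], [[0, 0, 0], 0], [[0, 0, 0], 0]]}}

```text
time_s: 2.1
tcp_pos: [0.5391, 0.1868, 0.2453]
eef_rot: [37.5, 90.0, -161.8]
contact_force: [-1.2, 0.4, -0.4]
gripper_width: 0.0005
```

```bash
cat > st.py <<'E'
from h import *
from scipy.spatial.transform import Rotation as Ro
s=get_state();R=Ro.from_euler("xyz",s["eef_rot"],degrees=True).as_matrix()
print(s["time_s"],s["tcp_pos"].round(4),"F",s["contact_force"].round(1),"w",s["gripper_width"],"y az",np.degrees(np.arctan2(R[1,1],R[0,1])).round(1))
print("to pad, tool units",(R.T@(np.array([.538,.186,.117])-s["tcp_pos"])/.02).round(2))
E
python3 st.py
```

```text
2.1 [0.5391 0.1868 0.2453] F [-1.2  0.4 -0.4] w 0.000537260628515223 y az -109.3
to pad, tool units [6.42 0.05 0.04]
```

>>> {"name": "step_arm", "arguments": {"steps": [[[0.5, 0, 0], 0], [[1, 0, 0], 0], [[1, 0, 0], 0], [[1, 0, 0], 0], [[1, 0, 0], 0], [[0.7, 0, 0], 0], [[0.5, 0, 0], 0], [[0.2, 0, 0], 0], [[0, 0, 0], 0], [[0, 0, 0], 0]]}}

```text
time_s: 2.93
tcp_pos: [0.5395, 0.1878, 0.128]
eef_rot: [-146.9, 90.0, 13.9]
contact_force: [0.2, 0.5, 0.6]
gripper_width: -0.0
```

```bash
python3 st.py; python3 - <<'E'
from h import *
a=capture("side");b=capture("top")
cv2.imwrite("pics/s1.png",np.hstack([cv2.resize(a[110:210,270:390],None,fx=3.3,fy=3.3,interpolation=2),cv2.resize(b[115:215,205:325],None,fx=3.3,fy=3.3,interpolation=2)]))
E
```

```text
2.9333 [0.5395 0.1878 0.128 ] F [0.2 0.5 0.6] w -3.62010344181642e-05 y az -109.1
to pad, tool units [0.55 0.11 0.04]
```

View pics/s1.png

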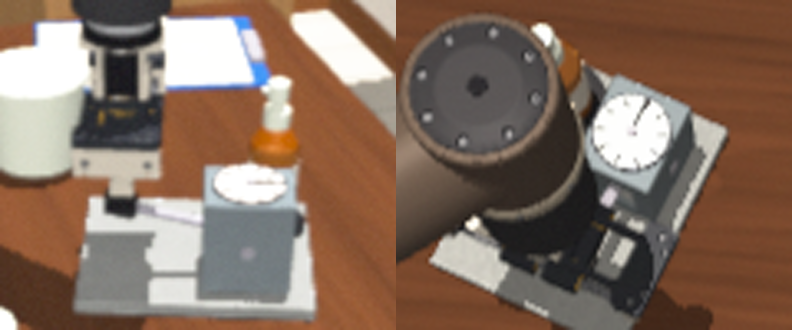

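The fingertips stand just above the middle of the pad (side inset, about (122,200)), and the wide gripper body lies across the lever, clear of the housing. First stroke: down to just short of the stop.

>>> {"name": "step_arm", "arguments": {"steps": [[[0.4, 0, 0], 0], [[0.4, 0, 0], 0], [[0.5, 0, 0], 0], [[0.5, 0, 0], 0], [[0.5, 0, 0], 0], [[0.3, 0, 0], 0], [[0.2, 0, 0], 0], [[0, 0, 0], 0], [[0, 0, 0], 0]]}}

```text
time_s: 3.78
tcp_pos: [0.5397, 0.1875, 0.0711]
eef_rot: [-177.3, 90.0, -16.4]
contact_force: [-1.0, 1.4, 5.6]
gripper_width: 0.0003
```

>>> {"name": "step_arm", "arguments": {"steps": [[[0.1, 0, 0], 0], [[0.05, 0, 0], 0], [[0, 0, 0], 0], [[0, 0, 0], 0]]}}

```text
time_s: 4.12
tcp_pos: [0.5399, 0.1875, 0.0694]
eef_rot: [-154.6, 89.9, 6.3]
contact_force: [-3.0, -0.7, 14.9]
gripper_width: 0.0007
```

Force is 15 N, well above the 7 N spring, so the lever is at its stop. I'll press slightly more to confirm, then rise fully.

>>> {"name": "step_arm", "arguments": {"steps": [[[0.05, 0, 0], 0], [[0, 0, 0], 0], [[0, 0, 0], 0]]}}

```text
time_s: 4.37
tcp_pos: [0.54, 0.1875, 0.069]
eef_rot: [-153.4, 89.9, 7.5]
contact_force: [-4.8, -1.3, 19.9]
gripper_width: 0.0002
```

>>> {"name": "step_arm", "arguments": {"steps": [[[-0.5, 0, 0], 0], [[-0.5, 0, 0], 0], [[-0.6, 0, 0], 0], [[-0.6, 0, 0], 0], [[-0.5, 0, 0], 0], [[-0.4, 0, 0], 0], [[0, 0, 0], 0], [[0, 0, 0], 0], [[0, 0, 0], 0], [[0, 0, 0], 0]]}}

```text
time_s: 5.2
tcp_pos: [0.5388, 0.1871, 0.1287]
eef_rot: [50.9, 89.9, -148.3]
contact_force: [0.3, 0.2, -1.0]
gripper_width: 0.0008
```

```bash
python3 st.py; python3 - <<'E'
from h import *
a=capture("side");b=capture("top")
cv2.imwrite("pics/s2.png",np.hstack([cv2.resize(a[110:210,270:390],None,fx=3.3,fy=3.3,interpolation=2),cv2.resize(b[115:215,205:325],None,fx=3.3,fy=3.3,interpolation=2)]))
E
```

```text
5.2 [0.5388 0.1871 0.1287] F [ 0.3  0.2 -1. ] w 0.0007703680749816932 y az -109.2
to pad, tool units [0.58 0.06 0.02]
```

View pics/s2.png

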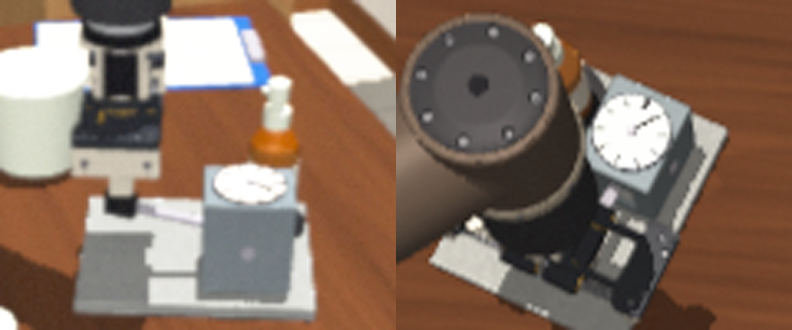

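The hand in the top inset has moved from about (645,98) to (658,117), which is one division clockwise, and the lever is up. Second stroke, the same.

>>> {"name": "step_arm", "arguments": {"steps": [[[0.4, 0, 0], 0], [[0.4, 0, 0], 0], [[0.5, 0, 0], 0], [[0.5, 0, 0], 0], [[0.5, 0, 0], 0], [[0.4, 0, 0], 0], [[0.2, 0, 0], 0], [[0.1, 0, 0], 0], [[0.05, 0, 0], 0], [[0, 0, 0], 0], [[0, 0, 0], 0]]}}

```text
time_s: 6.22
tcp_pos: [0.5397, 0.1874, 0.0693]
eef_rot: [-175.2, 89.9, -14.3]
contact_force: [-3.6, -0.3, 15.9]
gripper_width: 0.0001
```

>>> {"name": "step_arm", "arguments": {"steps": [[[0.05, 0, 0], 0], [[0, 0, 0], 0], [[0, 0, 0], 0]]}}

```text
time_s: 6.47
tcp_pos: [0.5398, 0.1874, 0.0689]
eef_rot: [-167.4, 89.9, -6.5]
contact_force: [-6.4, -1.0, 22.0]
gripper_width: 0.0001
```

>>> {"name": "step_arm", "arguments": {"steps": [[[-0.5, 0, 0], 0], [[-0.5, 0, 0], 0], [[-0.6, 0, 0], 0], [[-0.6, 0, 0], 0], [[-0.5, 0, 0], 0], [[-0.4, 0, 0], 0], [[0, 0, 0], 0], [[0, 0, 0], 0], [[0, 0, 0], 0], [[0, 0, 0], 0]]}}

```text
time_s: 7.3
tcp_pos: [0.5389, 0.1871, 0.1287]
eef_rot: [50.2, 89.9, -149.0]
contact_force: [-0.1, 0.7, -0.0]
gripper_width: 0.0003
```

```bash
python3 st.py; python3 - <<'E'
from h import *
a=capture("side");b=capture("top")
cv2.imwrite("pics/s3.png",np.hstack([cv2.resize(a[110:210,270:390],None,fx=3.3,fy=3.3,interpolation=2),cv2.resize(b[115:215,205:325],None,fx=3.3,fy=3.3,interpolation=2)]))
E
```

```text
7.3 [0.5389 0.1871 0.1287] F [-0.1  0.7 -0. ] w 0.0003155654996996889 y az -109.2
to pad, tool units [0.58 0.07 0.02]
```

View pics/s3.png

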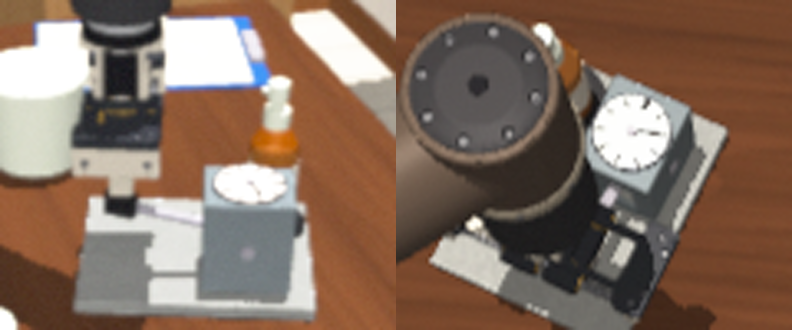

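The hand is at the second division (tip about (662,134)) and the lever is up. Third stroke, then I'll retreat upwards.

>>> {"name": "step_arm", "arguments": {"steps": [[[0.4, 0, 0], 0], [[0.4, 0, 0], 0], [[0.5, 0, 0], 0], [[0.5, 0, 0], 0], [[0.5, 0, 0], 0], [[0.4, 0, 0], 0], [[0.2, 0, 0], 0], [[0.1, 0, 0], 0], [[0.05, 0, 0], 0], [[0, 0, 0], 0], [[0, 0, 0], 0]]}}

```text
time_s: 8.32
tcp_pos: [0.5397, 0.1873, 0.0693]
eef_rot: [-178.0, 89.9, -17.1]
contact_force: [-4.0, -1.2, 15.6]
gripper_width: 0.0004
```

>>> {"name": "step_arm", "arguments": {"steps": [[[0.05, 0, 0], 0], [[0, 0, 0], 0], [[0, 0, 0], 0]]}}

```text
time_s: 8.57
tcp_pos: [0.5398, 0.1874, 0.0689]
eef_rot: [-166.5, 89.9, -5.6]
contact_force: [-6.8, -1.8, 21.7]
gripper_width: 0.0006
```

>>> {"name": "step_arm", "arguments": {"steps": [[[-0.5, 0, 0], 0], [[-0.5, 0, 0], 0], [[-0.6, 0, 0], 0], [[-0.6, 0, 0], 0], [[-0.8, 0, 0], 0], [[-1, 0, 0], 0], [[-1, 0, 0], 0], [[-1, 0, 0], 0], [[-1, 0, 0], 0], [[-0.5, 0, 0], 0], [[0, 0, 0], 0], [[0, 0, 0], 0], [[0, 0, 0], 0], [[0, 0, 0], 0]]}}

```text
time_s: 9.73
tcp_pos: [0.5387, 0.187, 0.216]
eef_rot: [50.9, 89.9, -148.2]
contact_force: [0.2, 0.4, -0.4]
gripper_width: 0.0007
```

```bash
python3 st.py; python3 - <<'E'
from h import *
a=capture("side");b=capture("top");cv2.imwrite("pics/t4.png",b)
cv2.imwrite("pics/s4.png",np.hstack([cv2.resize(a[110:210,270:390],None,fx=3.3,fy=3.3,interpolation=2),cv2.resize(b[115:215,205:325],None,fx=3.3,fy=3.3,interpolation=2)]))
E
```

```text
9.7333 [0.5387 0.187  0.216 ] F [ 0.2  0.4 -0.4] w 0.0006585346742732407 y az -109.1
to pad, tool units [4.95 0.05 0.01]
```

View pics/s4.png

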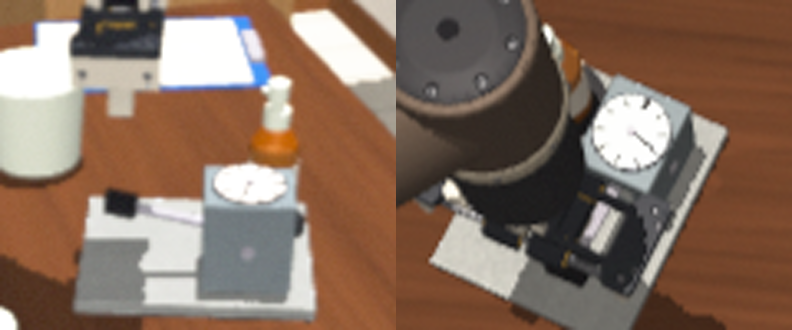

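View pics/t4.png

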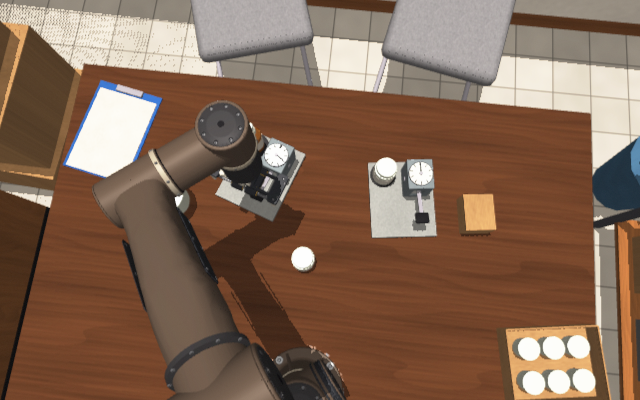

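```bash
python3 -c "
from plant import *
close_job(); print(get_state()['time_s'])"
```

```text
the job is handed in; nothing more can be done
the job is handed in; nothing more can be done
```

I booked the three spray bottles on the spray counter and handed in the job at about 10 s of the 38 s; no verdict is reported. I pressed the lever with closed fingertips to its rigid stop three times. The force at the stop was 20–22 N each time. I let the lever come all the way up after each stroke, then raised the gripper clear.

**Last checks:**
- **Spray counter:** the hand moved one division per stroke. It ended about 108° clockwise of its start by eye from the picture, which is three divisions. The lever is up.
- **Contact:** the gripper stood about 100 mm above the pad, and the measured force was about 0 N.
- **Bystanders:** the jar counter's hand, the loose jar and the carton look unchanged in the top view. The arm hid most of the pail there, so I checked it only in the side view, where it had not visibly moved.

No check failed. The two cameras put the pad within about 3 mm of each other.

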